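# Slide a glass cover off the levelling board and lay it over a soap mould

## Task

Cover the soap: the thin glass cover lies flat on the white levelling board, too thin to pick up there, so press on it lightly and slide it towards the robot to the board's open front edge (opposite the metal rail; the board is not level) until about a third of it hangs over, take it by the overhanging end, and lay it gently - not dropped - centred and square on top of the pink three-bar mould. Glass cracks under heavy pressing or squeezing, so keep it light, and leave the mould and everything else where they stand.

Things in the scene. Friction and masses are not known exactly. Their poses are not given: they have to be found in the camera images.
- cover: Frosted sea-green glass plate, 134 (its x) x 64 (its y) x 3 mm, 50 to 85 g, flat on the panel, its -x end towards the panel's front edge, its +x end near the rail. Origin: centre of its underside. A fingertip pressing on it with 5 to 9 N drags it along; a lighter one may skid. It cracks when pressed against the panel with over 12 N (knocks count) or squeezed with over 15 N a finger.
- cover_end (a point): Middle of the top edge of the cover's -x end, the end that is to hang over: 67 mm from its centre.
- panel: White top of the levelling board, 220 (x) x 240 (y) x 14 mm, on four fixed screw feet. Origin: middle of its flat upper face, 52 to 70 mm above the table. Rigid, but out of level by up to 0.05 rad front to back, so its front edge is up to 6 mm higher or lower than its middle. Front edge open at its x = -110 mm, free air below. At the back an aluminium rail 10 mm high, its face at x = +96 mm.
- panel_edge (a point): Middle of the panel's front upper edge (panel x = -110 mm, on the upper face).
- mould: Pink three-bar soap mould, 124 (x) x 50 (y) x 42 mm high, 0.7 kg, standing loose on the table. Origin: centre of its underside. Open top with 4 mm walls; the set soap bars lie 8 mm below the rim. A 4 mm high foot flange 132 x 58 mm is round its base. The cover overlaps it by 5 mm at each end and 7 mm at each side when centred.
- mould_top (a point): Centre of the mould's upper rim plane, 42 mm above its underside.
- oil_bottle: Small amber bottle, 24 mm diameter, 58 mm tall, standing on the board's left side. Origin: centre of its underside. Leave alone.
- mica_jar: Lilac jar with a white cap, 34 mm diameter, 36 mm tall, standing on the board's right side. Origin: centre of its underside. Leave alone.
- cup: White cup, 72 mm diameter at the rim, 88 mm tall, standing on the table beside and behind the mould. Origin: centre of its underside. Leave alone.
- soap_bar: Cream soap bar, 78 x 52 x 26 mm, lying beside the mould. Origin: centre of its underside. Leave alone.
- dye_bottle: White bottle with red cap, 26 mm diameter, 62 mm tall, on the table, in front of or to the right of the work. Origin: centre of its underside. Leave alone.
- scent_bottle: Amber bottle with white cap, 28 mm diameter, 70 mm tall, on the table, in front of or to the right of the work. Origin: centre of its underside. Leave alone.
- spatula: Spatula with red handle, 180 mm long, lying crosswise on the table behind the work. Origin: middle of its underside. Leave alone.
There are look-alikes about, which are no part of the job. Of the things that look like the cover, the largest one is meant. Several things look just like the mould: the one meant starts farthest to the robot's left.

How it is judged:
By the outcome, as a careful person would: the job done as asked, in the order asked, and still so for the second after the job is handed in, with the robot touching nothing.
It also fails if it takes over 72 s, if anything falls off the work surface, if the arm or the gripper's body presses on something with over 40 N, if the wrist force passes 120 N, or if a joint passes its speed limit or range.

## Robot

A 7-joint arm with a two-finger parallel gripper is mounted at the origin on the work surface. World frame = base frame: x ahead of the robot, y to its left, z up, the work surface at z = 0. Lengths are in m, angles in rad, forces in N, time in s.
With the tool pointing down it reaches from about 0.425 to 0.875 m from the base axis. Payload 4.7 kg.
Tool frame: the origin (TCP) lies midway between the tips of the shut fingers; the grasp point (between the pads) lies 19 mm behind it; x points along the fingers, z is the direction in which the jaws open and shut, and the axes are right-handed (so a half turn about x gives the same grasp; the last joint's range is limited). The gripper opens to 87 mm and grips with 3 to 60 N. Pads are 19 mm wide; open, the fingers measure 117 mm over their backs; the gripper's body (75 mm by 190 mm) begins 51 mm behind the grasp point.
Start: joints at [-1.189, 0.321, -0.07, 1.45, 0.023, 1.371, -0.057], TCP at [0.234, 0.607, 0.223] pointing down, gripper open.
Joint ranges: [-2.86, 2.86], [-0.3, 2.09], [-1.38, 1.24], [0.06, 2.45], [-1.56, 4.7], [0.09, 2.05], [-2.69, 2.69]. Speed limits (rad/s): [2.57, 2.57, 3.14, 3.14, 3.14, 3.14, 3.14].

## Interface

Orientations are given as a rotation vector (axis times angle).
In Python, from bench import ctrl, vision, close_job gives the robot as it stands. The module is installed in compiled form; this text tells all that it offers.
- The arm moves only by the tool servo_tool, never from a script. Its argument "commands" is a list that holds one entry, the list of rows, each a list of 7 numbers: the turn, a rotation vector about the tool's x, y, z in degrees, then the shift along the tool's x, y, z in mm, then the finger opening in mm, from 0 to 87. In form: [[[wx, wy, wz, x, y, z, grip], ...]]. A call has 1 to 5 rows; each row is the pose to reach, as a shift and turn from the pose commanded when the call began, along the tool's axes at that moment; what a row does not reach only later rows make up. A row lasts 1/8 s, in which the tool goes at most 62.5 mm and 10.7 degrees, less where a joint would pass 70% of its speed; a pose out of reach is approached as far as the arm can. A call with a gripper value outside its range is refused whole. The fingers move at their own pace and stop on an object; "newtons" is the grip in N (left out, the last holds). Time passes only in rows, so rows that repeat a pose let the fingers close. It gives the time, the measured TCP pose, the force and the opening at its end, in the units of the state.
- ctrl.get_state(): the state, without advancing time (a new reading comes with each control period).
- vision.get_image(name): name is "scene" or "top"; returns the picture (480x640x3 uint8, red, green, blue); there is no depth.
- vision.camera_info(name): a dict with "fov_y" (degrees; the focal length in pixels is half the picture's height over the tangent of half this angle, whatever the lens; pixels are square), "cx", "cy" (the principal point, pixels), "dist" ([k1, k2, p1, p2, k3] as OpenCV has them; the pictures are not rectified), "pose" (4x4, takes a point from camera to world coordinates). Camera axes: x right, y down, z forward; pixel columns grow to the right and rows downward; lengths in m; the calibration is good to about 2 mm. A picture is of the moment at which its call begins. camera_info takes no time and is no camera call.
- close_job(): hands the job in, once; it reports no verdict.
The state is a dict: "time": time; "joint_positions": joint angles; "qd": joint speeds; "joint_torque": joint torques, N m; "position": TCP position; "tool_rot": TCP orientation; "ft_force": force on the tool from outside, world axes, zero at the start; "torque": the same for the moment, N m; "grip_width": opening from 0.0 (shut) to 1.0 (fully open).
Only numpy, scipy, OpenCV 4.12 (cv2) and the standard library are available. Lean on these libraries where they do the work, as an engineer would, in place of code of your own. Each camera call takes 0.05 s, during which the arm holds its last target. There are 200 camera calls.

## Working session

There is one attempt and no reset: what is moved stays moved. The work goes in short steps, Python scripts to look and compute and a tool call to move; the robot and the scene stay as the last step left them, time stands still between calls to the robot, and variables do not carry over. Pictures are saved under pics/ and viewed, about 8 in all and at most 12, crops included, and the job is handed in when it is done.

Besides the shell and the picture viewer there is one more tool, called after "Request:" as name([rows], argument=value, ...), one row to a line, values as JSON. servo_tool: Moves the arm, as the interface text tells. Its arguments: {"type":"object","properties":{"commands":{"type":"array"},"newtons":{"type":"number"}},"required":["commands"]}

```bash
mkdir -p pics; python3 - <<'E'
from bench import ctrl, vision
import cv2
for n in("scene","top"):
    im=vision.get_image(n); cv2.imwrite(f"pics/{n}0.png",im[:,:,::-1])
    print(n,vision.camera_info(n))
print(ctrl.get_state())
E
```

```text
scene {'fov_y': 52.57187437977383, 'cx': 313.1270313596344, 'cy': 241.0527720782402, 'dist': array([-0.05351357,  0.        ,  0.        ,  0.        ,  0.        ]), 'pose': array([[-0.4326219 ,  0.53357667, -0.72672844,  1.28553589],
       [ 0.90157067,  0.25866008, -0.34679285,  0.32245962],
       [ 0.00293506, -0.80522723, -0.5929591 ,  0.67698266],
       [ 0.        ,  0.        ,  0.        ,  1.        ]])}
top {'fov_y': 42.2804914450971, 'cx': 327.61368763200085, 'cy': 235.94486280542594, 'dist': array([-0.20539141,  0.        ,  0.        ,  0.        ,  0.        ]), 'pose': array([[ 0.00713447, -0.99832193,  0.05746665,  0.43767485],
       [-0.99975033, -0.00590417,  0.02155031, -0.04556749],
       [-0.02117486, -0.05760605, -0.99811481,  1.35399741],
       [ 0.        ,  0.        ,  0.        ,  1.        ]])}
{'time': 0.1, 'joint_positions': array([-1.18889962,  0.32178278, -0.07008732,  1.4515719 ,  0.02263183,
        1.37083605, -0.05691151]), 'qd': array([ 9.29890856e-05, -1.86057708e-03,  5.36605547e-04, -2.18343842e-03,
        4.83538160e-04,  6.48579501e-04,  1.39681388e-04]), 'joint_torque': array([-1.02476392e-04, -4.92569768e+01, -4.05622758e-01, -3.13399851e+01,
       -6.40776032e-02,  3.94722121e-02,  7.98409428e-05]), 'position': array([0.23358313, 0.60602363, 0.22153943]), 'tool_rot': array([-0.93528535,  1.36249109,  0.93342526]), 'ft_force': array([-0.5178481 ,  0.22714283, -0.29300211]), 'torque': array([-0.01377794,  0.03280143,  0.02494261]), 'grip_width': 1.0010046390970648}
```

View pics/scene0.png

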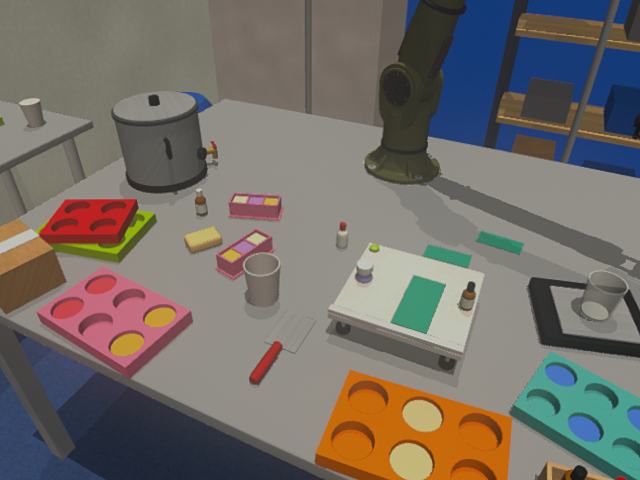

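View pics/top0.png

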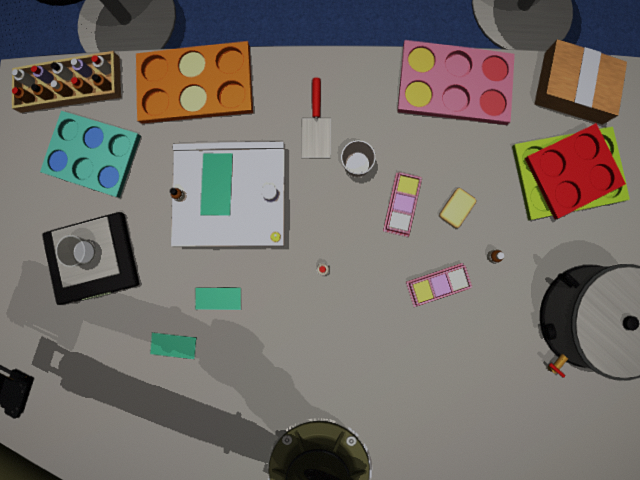

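The cover candidates are the green plates at top (216,184), (218,298) and (173,346). The one on the panel is the largest. The mould look-alikes are at top (403,204) and (438,285). (403,204) is farther to robot-left, since image left is +y. Next I'll confirm this in an enlarged crop and measure.

```bash
cat > h.py <<'E'
import numpy as np, cv2
from bench import ctrl, vision
from scipy.spatial.transform import Rotation as R
def cam(n):
    c=vision.camera_info(n); f=240/np.tan(np.radians(c['fov_y']/2))
    return np.array([[f,0,c['cx']],[0,f,c['cy']],[0,0,1]]),np.array(c['dist']),np.array(c['pose'])
def rays(n,px):
    K,d,P=cam(n); u=cv2.undistortPoints(np.array(px,float).reshape(-1,1,2),K,d).reshape(-1,2)
    r=np.c_[u,np.ones(len(u))]@P[:3,:3].T
    return P[:3,3],r/np.linalg.norm(r,axis=1)[:,None]
def onplane(n,px,p0,nn=(0,0,1)):
    o,r=rays(n,px); nn=np.array(nn,float)
    return o+r*(((np.array(p0)-o)@nn)/(r@nn))[:,None]
def proj(n,X):
    K,d,P=cam(n); W=np.linalg.inv(P)
    return cv2.projectPoints(np.array(X,float).reshape(-1,1,3),cv2.Rodrigues(W[:3,:3])[0],W[:3,3],K,d)[0].reshape(-1,2)
def tri(pa,pb,a='top',b='scene'):
    oa,ra=rays(a,pa); ob,rb=rays(b,pb); out=[]
    for x,y in zip(ra,rb):
        t=np.linalg.lstsq(np.c_[x,-y],ob-oa,rcond=None)[0]
        A,B=oa+t[0]*x,ob+t[1]*y; out.append(np.r_[(A+B)/2,np.linalg.norm(A-B)])
    return np.array(out)
def green(im,roi):
    h=cv2.cvtColor(im,cv2.COLOR_RGB2HSV); m=cv2.inRange(h,(70,100,50),(90,255,255))
    k=np.zeros_like(m); x0,y0,x1,y1=roi; k[y0:y1,x0:x1]=m[y0:y1,x0:x1]
    c=max(cv2.findContours(k,cv2.RETR_EXTERNAL,cv2.CHAIN_APPROX_NONE)[0],key=cv2.contourArea)
    return c
def quad(c):
    hull=cv2.convexHull(c)
    return cv2.approxPolyN(hull,4,ensure_convex=True).reshape(-1,2) if hasattr(cv2,'approxPolyN') else cv2.boxPoints(cv2.minAreaRect(c))
E
python3 - <<'E'
from h import *
t=cv2.imread('pics/top0.png'); s=cv2.imread('pics/scene0.png')
a=cv2.resize(t[130:260,160:300],None,fx=2.8,fy=2.8,interpolation=2)
b=cv2.resize(t[160:310,370:510],None,fx=2.8,fy=2.4,interpolation=2)
c=cv2.resize(s[235:370,320:490],None,fx=2.3,fy=1.7,interpolation=2)
d=cv2.resize(s[180:300,200:330],None,fx=2.8,fy=2,interpolation=2)
H=max(len(a),len(b)); pad=lambda i,w,h:cv2.copyMakeBorder(i,0,h-len(i),0,w-i.shape[1],0)
cv2.imwrite('pics/crop1.png',np.vstack([np.hstack([pad(a,395,365),pad(b,395,365)]),np.hstack([pad(c,395,235)[:, :395],pad(d,395,240)[:235]])])[:600])
for n,roi in(('top',(160,130,300,260)),('top',(180,280,250,315)),('top',(145,325,205,365)),('scene',(390,265,450,340))):
    im=cv2.imread(f'pics/{n}0.png')[:,:,::-1]; c=green(im,roi); print(n,cv2.contourArea(c),quad(c).tolist(),cv2.minAreaRect(c))
im=t[:,:,::-1]
h=cv2.cvtColor(im,cv2.COLOR_RGB2HSV)
m=cv2.inRange(h,(0,0,170),(179,40,255)); m[:, :160]=0; m[:,300:]=0; m[:130]=0;m[260:]=0
c=max(cv2.findContours(m,0,1)[0],key=cv2.contourArea); print('panel top',quad(c).tolist())
hs=cv2.cvtColor(s,cv2.COLOR_BGR2HSV); print(hs[300,380],h[200,260],h[150,230],h[204,403],h[204,388])
E
```

```text
top 1682.5 [[232, 154], [229, 214], [200, 214], [203, 154]] ((216.0867919921875, 184.0037841796875), (29.016067504882812, 61.24648666381836), 2.4895527362823486)
top 895.5 [[240, 288], [240, 310], [196, 308], [196, 288]] ((218.0, 298.5), (21.0, 44.0), 90.0)
top 878.0 [[196, 337], [194, 359], [151, 354], [151, 332]] ((172.7082061767578, 345.52191162109375), (44.124637603759766, 21.617408752441406), 6.009005546569824)
scene 1720.5 [[445, 284], [426, 333], [391, 322], [413, 275]] ((417.7514343261719, 303.09942626953125), (36.592872619628906, 54.089111328125), 21.571311950683594)
panel top [[282, 244], [170, 245], [174, 151], [284, 149]]
[ 35  24 195] [115   8 183] [120   8 166] [145  56 181] [ 12  21 124]
```

View pics/crop1.png

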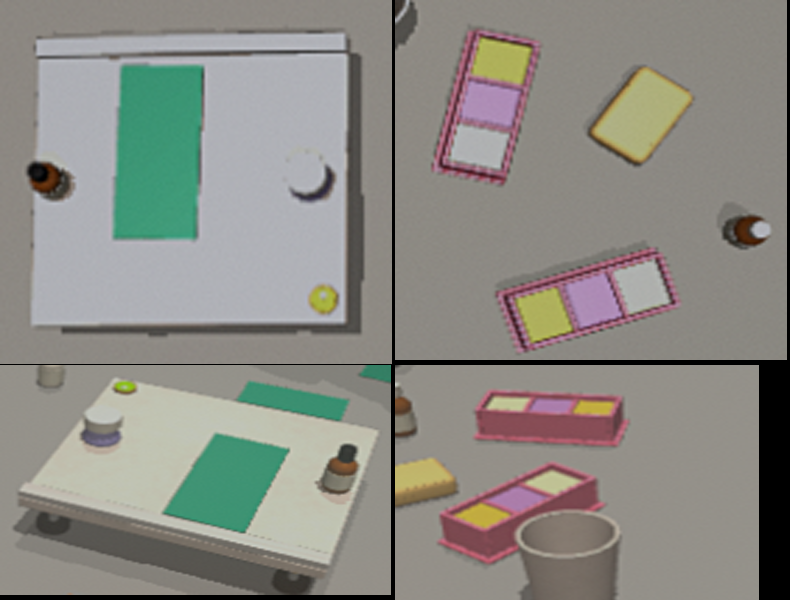

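The crop confirms both targets. The panel's green plate is the largest of the three, and the mould at (403,204), with yellow at the far end, is the leftmost. Now I'll triangulate.

```bash
python3 - <<'E'
from h import *
np.set_printoptions(precision=4,suppress=True)
T=cv2.imread('pics/top0.png')[:,:,::-1]; S=cv2.imread('pics/scene0.png')[:,:,::-1]
def lines(c,q):  # refine quad by line fits of contour points near each side
    c=c.reshape(-1,2).astype(float); q=np.array(q,float); L=[]; ctr=q.mean(0)
    for i in range(4):
        a,b=q[i],q[(i+1)%4]; d=(b-a)/np.linalg.norm(b-a); n=np.array([-d[1],d[0]])
        s=(c-a)@d; e=abs((c-a)@n); p=c[(e<2.5)&(s>4)&(s<np.linalg.norm(b-a)-4)]
        vx,vy,x,y=cv2.fitLine(p.astype(np.float32),cv2.DIST_HUBER,0,.01,.01).ravel()
        n=np.array([-vy,vx]); 
        if n@(np.array([x,y])-ctr)<0:n=-n
        L.append(np.r_[n,n@[x,y]+0.5])
    return np.array([np.linalg.solve([L[i-1][:2],L[i][:2]],[L[i-1][2],L[i][2]]) for i in range(4)])
ct=green(T,(160,130,300,260)); cs=green(S,(390,265,450,340))
qt=lines(ct,[[200,214],[203,154],[232,154],[229,214]]) # LF LB RB RF
qs=lines(cs,[[445,284],[426,333],[391,322],[413,275]])
print(qt,qs)
X=tri(qt,qs); print('cover',X); X=X[:,:3]
print('sizes',[np.linalg.norm(X[i]-X[(i+1)%4]) for i in range(4)], X.mean(0))
dx=(X[1]+X[2]-X[0]-X[3])/2; print('tilt',np.arctan2(dx[2],np.hypot(*dx[:2])),'yaw',np.degrees(np.arctan2(dx[1],dx[0])))
F=tri([[171.4,246.1],[283.9,244.6]],[[484.3,273.2],[371.3,243.8]]); print('front',F,np.linalg.norm(F[0,:3]-F[1,:3]))
# mould: pink mask
for n,im,roi in(('top',T,(375,165,428,242)),('scene',S,(210,225,280,280))):
    h=cv2.cvtColor(im,cv2.COLOR_RGB2HSV); m=cv2.inRange(h,(150,60,60),(179,255,255)); k=np.zeros_like(m);x0,y0,x1,y1=roi;k[y0:y1,x0:x1]=m[y0:y1,x0:x1]
    ys,xs=np.nonzero(k); p=np.c_[xs,ys].astype(np.float32); r=cv2.minAreaRect(p); print(n,r,cv2.boxPoints(r).tolist())
# soap cells in the wanted mould, top image: light non-pink
h=cv2.cvtColor(T,cv2.COLOR_RGB2HSV)
for nm,lo,hi in(('y',(22,100,100),(35,255,255)),('l',(135,30,150),(155,110,255)),('w',(0,0,175),(179,45,255))):
    m=cv2.inRange(h,lo,hi); k=np.zeros_like(m); k[165:242,380:425]=m[165:242,380:425]
    c=max(cv2.findContours(k,0,1)[0],key=cv2.contourArea); print(nm,cv2.minAreaRect(c))
E
```

```text
[[200.1293 214.5   ]
 [202.9715 153.5   ]
 [231.9969 153.5   ]
 [229.228  214.5   ]] [[445.0689 284.2076]
 [425.5865 332.894 ]
 [390.558  321.8575]
 [413.3276 275.0706]]
cover [[0.5553 0.2512 0.0688 0.    ]
 [0.6869 0.2499 0.0625 0.    ]
 [0.6867 0.1872 0.0612 0.0001]
 [0.5555 0.189  0.0686 0.0002]]
sizes [np.float64(0.13168316561814614), np.float64(0.06270567794855755), np.float64(0.1313899254684239), np.float64(0.06217063200178751)] [0.6211 0.2193 0.0653]
tilt -0.05203536074781433 yaw -0.6704799452607106
front [[0.4882 0.3129 0.0674 0.0009]
 [0.4922 0.0763 0.065  0.0065]] 0.23659319365973544
top ((402.29034423828125, 203.73321533203125), (26.764522552490234, 60.798919677734375), 12.90740966796875) [[382.4556884765625, 230.37527465820312], [396.0367431640625, 171.11260986328125], [422.125, 177.09115600585938], [408.5439453125, 236.35382080078125]]
scene ((243.92306518554688, 253.38458251953125), (31.063207626342773, 64.34522247314453), 56.30992889404297) [[208.5384521484375, 258.30767822265625], [262.076904296875, 222.61534118652344], [279.30767822265625, 248.46148681640625], [225.76922607421875, 284.15380859375]]
y ((407.64886474609375, 184.68820190429688), (18.81324577331543, 15.59026050567627), 12.994616508483887)
l ((403.5117492675781, 202.94705200195312), (18.76448631286621, 15.293599128723145), 12.52880573272705)
w ((399.2117614746094, 220.5470428466797), (17.571369171142578, 13.992016792297363), 12.528807640075684)
```

```bash
python3 - <<'E'
from h import *
np.set_printoptions(precision=4,suppress=True)
S=cv2.imread('pics/scene0.png')[:,:,::-1]
h=cv2.cvtColor(S,cv2.COLOR_RGB2HSV); m=cv2.inRange(h,(135,40,100),(160,130,255)); k=np.zeros_like(m);k[230:275,215:280]=m[230:275,215:280]
c=max(cv2.findContours(k,0,1)[0],key=cv2.contourArea); r=cv2.minAreaRect(c);print(r)
a=onplane('top',[[403.5,202.95],[407.65,184.69],[399.21,220.55]],(0,0,.034)); b=onplane('scene',[r[0]],(0,0,.034)); print(a,b,tri([[403.5,202.95]],[r[0]]))
# flange silhouette, pink box: +-: flange bottom-level corners
q=onplane('top',[[382.5,230.4],[396,171.1],[422.1,177.1],[408.5,236.4]],(0,0,.004)); print(q, q.mean(0),np.linalg.norm(q[1]-q[0]),np.linalg.norm(q[2]-q[1]))
# front edge & sides on panel plane
n=np.array([.05,0,1]);p0=np.array([.621,.219,.062])
f=onplane('top',[[171.4,246.1],[283.9,244.6]],p0,n); print('front',f,np.degrees(np.arctan2(-(f[0]-f[1])[0],(f[0]-f[1])[1])))
print('cover top',onplane('top',[[200.1,214.5],[203,153.5],[232,153.5],[229.2,214.5]],p0+[0,0,.003],n))
# objects
for nm,px,z in(('oil top',[175,192],.12),('jar top',[269,191],.098),('cup rim',[358,158],.088),('soap',[458,208],.026),('dye',[323,268],.062)): print(nm,onplane('top',[px],(0,0,z)))
s=ctrl.get_state(); print(R.from_rotvec(s['tool_rot']).as_matrix())
E
```

```text
((243.26922607421875, 246.15383911132812), (10.539302825927734, 16.36365509033203), 56.3099365234375)
[[ 0.5853 -0.179   0.034 ]
 [ 0.6248 -0.188   0.034 ]
 [ 0.5475 -0.1697  0.034 ]] [[ 0.5816 -0.1838  0.034 ]] [[ 0.5855 -0.1796  0.0379  0.0023]]
[[ 0.5282 -0.136   0.004 ]
 [ 0.659  -0.1657  0.004 ]
 [ 0.6462 -0.2233  0.004 ]
 [ 0.5155 -0.1929  0.004 ]] [ 0.5872 -0.1795  0.004 ] 0.13415958338768233 0.0589725362062451
front [[0.4882 0.3121 0.0686]
 [0.4931 0.073  0.0684]] 1.172343895859611
cover top [[0.5554 0.2514 0.0683]
 [0.687  0.25   0.0617]
 [0.6866 0.1871 0.0617]
 [0.5555 0.189  0.0683]]
oil top [[0.5966 0.293  0.12  ]]
jar top [[0.6014 0.1022 0.098 ]]
cup rim [[ 0.6721 -0.0798  0.088 ]]
soap [[ 0.5763 -0.2982  0.026 ]]
dye [[ 0.4452 -0.0085  0.062 ]]
[[-0.0005 -0.9331  0.3595]
 [-0.0017  0.3595  0.9331]
 [-1.     -0.0001 -0.0018]]
```

```bash
cat >> h.py <<'E'
def go(x,y,z,yaw=None):
    "row to reach TCP x,y,z (m), tool straight down, jaw axis at world angle yaw deg"
    s=ctrl.get_state(); A=R.from_rotvec(s['tool_rot']); 
    d=A.inv().apply(np.array([x,y,z])-s['position'])*1000
    zz=np.array([np.cos(np.radians(yaw)),np.sin(np.radians(yaw)),0]); X=np.array([0,0,-1.])
    B=R.from_matrix(np.c_[X,np.cross(zz,X),zz])
    w=np.degrees((A.inv()*B).as_rotvec())
    print('t%.2f'%s['time'],'pos',np.round(s['position']*1000,1),'F',np.round(s['ft_force'],2),'g%.3f'%s['grip_width'])
    print('  turn',np.round(w,2),'shift',np.round(d,1))
E
python3 -c "
from h import *
go(.635,.219,.16,89.3)"
```

```text
t0.10 pos [233.6 606.  221.5] F [-0.52  0.23 -0.29] g1.001
  turn [-2.037e+01 -1.000e-01 -1.000e-02] shift [  62.  -513.7 -216.7]
```

Request:
servo_tool([
  [[-4,0,0,10,-51,-22,0],[-8,0,0,20,-102,-43,0],[-12,0,0,20,-153,-65,0],[-16,0,0,20,-204,-86,0],[-20.4,0,0,20,-255,-108,0]],
], newtons=10)

```text
time: 0.72
position: [0.4338, 0.4126, 0.2022]
tool_rot: [-1.203, 1.214, 1.203]
ft_force: [0.9, 0.6, 0.4]
grip_width: 0.518
```

```bash
python3 -c "
from h import *
go(.635,.219,.16,89.3)"
```

```text
t0.72 pos [433.8 412.6 202.2] F [0.91 0.61 0.44] g0.518
  turn [ 0.18 -0.02 -0.02] shift [  42.2 -203.  -191.7]
```

Request:
servo_tool([
  [[0,0,0,8,-40,-38,0],[0,0,0,16,-80,-76,0],[0,0,0,25,-120,-115,0],[0,0,0,33,-162,-153,0],[0,0,0,42,-203,-192,0]],
])

```text
time: 1.35
position: [0.6345, 0.2185, 0.1599]
tool_rot: [-1.201, 1.215, 1.201]
ft_force: [0.4, 0.2, -0.1]
grip_width: 0.016
```

Request:
servo_tool([
  [[0,0,0,25,0,0,0],[0,0,0,50,0,0,0],[0,0,0,65,0,0,0],[0,0,0,75,0,0,0],[0,0,0,75,0,0,0]],
])

```text
time: 1.98
position: [0.6332, 0.2198, 0.0852]
tool_rot: [-1.201, 1.215, 1.201]
ft_force: [0.4, -0.1, -0.3]
grip_width: 0.005
```

```bash
python3 -c "
from h import *
go(.635,.219,.069,89.3)"
```

```text
t1.98 pos [633.2 219.8  85.2] F [ 0.35 -0.1  -0.29] g0.005
  turn [ 0.05 -0.02 -0.04] shift [16.2 -1.8 -0.8]
```

Request:
servo_tool([
  [[0,0,0,6,0,0,0],[0,0,0,11,0,0,0],[0,0,0,14,0,0,0],[0,0,0,16,0,0,0],[0,0,0,17,0,0,0]],
])

```text
time: 2.6
position: [0.6336, 0.2197, 0.0685]
tool_rot: [-1.201, 1.215, 1.201]
ft_force: [-0.1, 0.4, 0.4]
grip_width: 0.005
```

Request:
servo_tool([
  [[0,0,0,0.6,0,0,0],[0,0,0,1.2,0,0,0]],
])

```text
time: 2.85
position: [0.6337, 0.2198, 0.0675]
tool_rot: [-1.201, 1.214, 1.2]
ft_force: [-0.0, 0.2, -0.9]
grip_width: 0.004
```

Request:
servo_tool([
  [[0,0,0,0.6,0,0,0],[0,0,0,1.2,0,0,0]],
])

```text
time: 3.1
position: [0.6337, 0.2197, 0.0662]
tool_rot: [-1.201, 1.215, 1.2]
ft_force: [0.4, 0.8, 0.1]
grip_width: 0.004
```

Request:
servo_tool([
  [[0,0,0,0.6,0,0,0],[0,0,0,1.2,0,0,0]],
])

```text
time: 3.35
position: [0.6336, 0.2197, 0.0651]
tool_rot: [-1.201, 1.215, 1.201]
ft_force: [-0.3, 1.0, 3.6]
grip_width: 0.008
```

Request:
servo_tool([
  [[0,0,0,0.3,0,0,0],[0,0,0,0.3,0,0,0]],
])

```text
time: 3.6
position: [0.6337, 0.2197, 0.0651]
tool_rot: [-1.201, 1.214, 1.2]
ft_force: [-1.4, -1.4, 3.1]
grip_width: 0.002
```

Request:
servo_tool([
  [[0,0,0,0.4,0,0,0],[0,0,0,0.4,0,0,0]],
])

```text
time: 3.85
position: [0.6337, 0.2197, 0.0651]
tool_rot: [-1.2, 1.214, 1.2]
ft_force: [-2.9, -0.6, 6.3]
grip_width: 0.006
```

Request:
servo_tool([
  [[0,0,0,0,2,0,0],[0,0,0,-0.2,5,0,0],[0,0,0,-0.4,8,0,0],[0,0,0,-0.6,12,0,0]],
])

```text
time: 4.35
position: [0.6224, 0.22, 0.0656]
tool_rot: [-1.201, 1.213, 1.199]
ft_force: [2.8, 0.3, 5.1]
grip_width: 0.007
```

```bash
cat > look.py <<'E'
from h import *
np.set_printoptions(precision=4,suppress=True)
def cover(n='top',p0=(.621,.219,.0653),roi=(160,130,300,290)):
    im=vision.get_image(n); c=green(im,roi); return im,c,onplane(n,quad(c),p0,(.05,0,1))
if __name__=='__main__':
    im,c,X=cover(); print(cv2.contourArea(c),quad(c).tolist()); print(X); go(.5,.2,.06,89.3)
    im,c,X=cover('scene',roi=(390,255,470,340)); print(cv2.contourArea(c),quad(c).tolist()); print(X)
E
python3 look.py
```

```text
510.0 [[229, 194], [229, 219], [208, 219], [203, 194]]
[[0.5991 0.1907 0.0664]
 [0.546  0.1891 0.069 ]
 [0.5459 0.234  0.0691]
 [0.5991 0.2466 0.0664]]
t4.40 pos [621.8 220.1  65.7] F [ 2.33 -0.09  5.58] g0.007
  turn [0.04 0.03 0.09] shift [  5.4 121.6 -21.5]
810.0 [[445, 285], [427, 328], [393, 317], [411, 282]]
[[0.5573 0.2516 0.0685]
 [0.6748 0.2491 0.0626]
 [0.6748 0.1877 0.0626]
 [0.5759 0.1906 0.0676]]
```

Request:
servo_tool([
  [[0,0,0,-0.1,4,0,0],[0,0,0,-0.3,8,0,0],[0,0,0,-0.5,12,0,0],[0,0,0,-0.7,16,0,0],[0,0,0,-0.9,20,0,0]],
])

```text
time: 5.08
position: [0.6023, 0.2203, 0.0665]
tool_rot: [-1.201, 1.213, 1.199]
ft_force: [2.8, 0.9, 4.9]
grip_width: 0.005
```

Request:
servo_tool([
  [[0,0,0,-0.2,4,0,0],[0,0,0,-0.4,8,0,0],[0,0,0,-0.6,12,0,0],[0,0,0,-0.8,16,0,0],[0,0,0,-1.0,20,0,0]],
])

```text
time: 5.7
position: [0.5822, 0.2205, 0.0675]
tool_rot: [-1.201, 1.213, 1.199]
ft_force: [2.7, -0.6, 5.0]
grip_width: -0.0
```

```bash
python3 look.py
```

```text
490.0 [[229, 214], [228, 238], [207, 238], [202, 214]]
[[0.5566 0.1894 0.0685]
 [0.506  0.1902 0.071 ]
 [0.5057 0.2349 0.0711]
 [0.5564 0.2472 0.0685]]
t5.75 pos [581.7 220.6  67.5] F [ 2.04 -0.22  5.53] g0.004
  turn [0.04 0.03 0.09] shift [  7.4  81.5 -21.5]
544.0 [[434, 313], [395, 301], [437, 272], [451, 269]]
[[0.6357 0.251  0.0646]
 [0.6361 0.1786 0.0645]
 [0.528  0.2286 0.07  ]
 [0.5081 0.2514 0.0709]]
```

Request:
servo_tool([
  [[0,0,0,-0.2,4,0,0],[0,0,0,-0.4,8,0,0],[0,0,0,-0.6,12,0,0],[0,0,0,-0.8,16,0,0],[0,0,0,-1.0,20,0,0]],
])

```text
time: 6.42
position: [0.5622, 0.2208, 0.0684]
tool_rot: [-1.201, 1.213, 1.199]
ft_force: [2.6, 0.3, 5.0]
grip_width: 0.008
```

Request:
servo_tool([
  [[0,0,0,-0.2,4,0,0],[0,0,0,-0.4,8,0,0],[0,0,0,-0.6,12,0,0],[0,0,0,-0.8,16,0,0],[0,0,0,-1.0,20,0,0]],
])

```text
time: 7.05
position: [0.5421, 0.221, 0.0693]
tool_rot: [-1.201, 1.213, 1.2]
ft_force: [3.1, -0.5, 4.7]
grip_width: 0.004
```

Request:
servo_tool([
  [[0,0,0,-0.2,4,0,0],[0,0,0,-0.4,8,0,0],[0,0,0,-0.6,12,0,0],[0,0,0,-0.8,16,0,0],[0,0,0,-1.0,19.5,0,0]],
])

```text
time: 7.68
position: [0.5225, 0.2212, 0.0702]
tool_rot: [-1.201, 1.213, 1.2]
ft_force: [2.8, -0.1, 4.8]
grip_width: 0.001
```

Request:
servo_tool([
  [[0,0,0,-1,0,0,0],[0,0,0,-3,0,0,0],[0,0,0,-15,0,0,0],[0,0,0,-40,0,0,87],[0,0,0,-80,0,0,87]],
])

```text
time: 8.3
position: [0.5207, 0.2205, 0.1495]
tool_rot: [-1.2, 1.219, 1.202]
ft_force: [-0.6, 0.3, 0.4]
grip_width: 0.149
```

Request:
servo_tool([
  [[0,0,0,0,50,0,87],[0,0,0,0,100,0,87],[0,0,0,0,100,0,87]],
])

```text
time: 8.68
position: [0.4185, 0.2225, 0.1498]
tool_rot: [-1.202, 1.215, 1.205]
ft_force: [1.1, -0.2, -0.4]
grip_width: 0.488
```

```bash
python3 - <<'E'
from look import *
im,c,X=cover(); print(cv2.contourArea(c),quad(c).tolist(),cv2.minAreaRect(c)); print(X); go(.475,.22,.12,89.3)
s=vision.get_image('scene')
a=cv2.resize(im[130:310,150:310],None,fx=2.5,fy=2.5,interpolation=2);b=cv2.resize(s[180:360,320:500],None,fx=2.2,fy=2.5,interpolation=2)
cv2.imwrite('pics/crop2.png',np.hstack([a,b])[:,:,::-1])
E
```

```text
1541.5 [[229, 206], [228, 263], [198, 260], [201, 206]] ((213.5955047607422, 234.20211791992188), (30.037029266357422, 57.074798583984375), 1.2730300426483154)
[[0.5735 0.1899 0.0677]
 [0.4538 0.189  0.0737]
 [0.4594 0.2529 0.0734]
 [0.5735 0.25   0.0677]]
t8.72 pos [421.  222.4 150.3] F [0.62 0.11 0.22] g0.536
  turn [0.14 0.02 0.01] shift [ 30.3 -54.1  -1.9]
```

View pics/crop2.png

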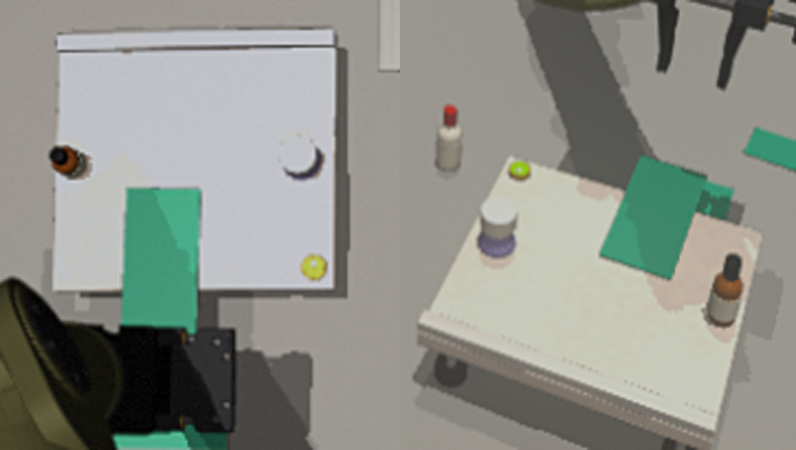

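The top view shows the cover square to the board and hanging over by about 47 mm. Its back edge is at x≈0.575 and the panel edge at 0.490. The jar, bottle and bubble level haven't moved. I'll grip the overhang across its 64 mm width with the tool straight down.

Request:
servo_tool([
  [[0,0,0,0,-26,-1,87],[0,0,0,0,-52,-1.5,87],[0,0,0,10,-52,-1.5,87],[0,0,0,30,-52,-1.5,87],[0,0,0,50,-52,-1.5,87]],
], newtons=10)

```text
time: 9.4
position: [0.4736, 0.2199, 0.0985]
tool_rot: [-1.2, 1.216, 1.201]
ft_force: [0.1, 0.0, -0.5]
grip_width: 0.995
```

```bash
python3 - <<'E'
from look import *
go(.473,.2205,.053,89.3)
im=vision.get_image('top'); s=vision.get_image('scene')
a=cv2.resize(im[190:290,170:270],None,fx=4,fy=4,interpolation=2);b=cv2.resize(s[200:320,370:490],None,fx=3.33,fy=3.33,interpolation=2)
cv2.imwrite('pics/crop3.png',np.hstack([a,b[:400]])[:,:,::-1])
E
```

```text
t9.40 pos [473.6 219.9  98.5] F [ 0.15  0.03 -0.47] g0.995
  turn [ 0.   -0.03 -0.07] shift [45.5  0.6  0.6]
```

View pics/crop3.png

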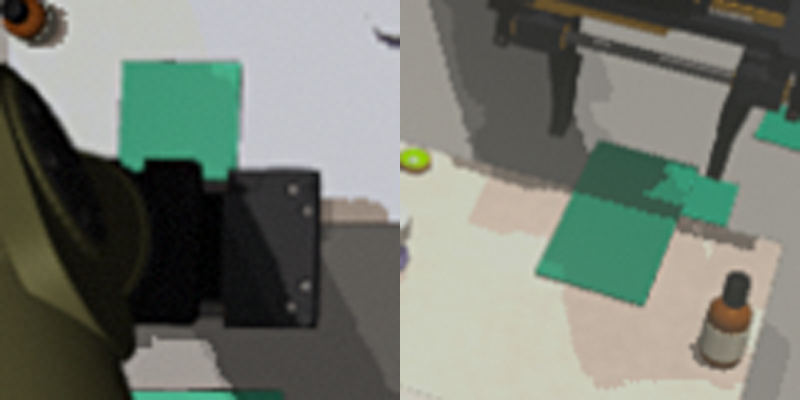

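The open fingers straddle the overhanging end. Descending to grip.

Request:
servo_tool([
  [[0,0,0,8,0,0.5,87],[0,0,0,18,0,0.5,87],[0,0,0,28,0,0.5,87],[0,0,0,38,0,0.5,87],[0,0,0,45,0,0.5,87]],
])

```text
time: 10.12
position: [0.4738, 0.2205, 0.054]
tool_rot: [-1.201, 1.215, 1.201]
ft_force: [0.1, -1.4, -0.2]
grip_width: 1.002
```

Request:
servo_tool([
  [[0,0,0,0,0,0,75],[0,0,0,0,0,0,72],[0,0,0,0,0,0,69],[0,0,0,0,0,0,66],[0,0,0,0,0,0,64]],
], newtons=5)

```text
time: 10.75
position: [0.4742, 0.2207, 0.055]
tool_rot: [-1.2, 1.214, 1.2]
ft_force: [0.0, -0.2, -0.3]
grip_width: 0.75
```

Request:
servo_tool([
  [[0,0,0,0,0,0,62],[0,0,0,0,0,0,60],[0,0,0,0,0,0,55],[0,0,0,0,0,0,55]],
], newtons=5)

```text
time: 11.25
position: [0.4742, 0.2207, 0.0549]
tool_rot: [-1.2, 1.214, 1.2]
ft_force: [-0.0, 0.5, 1.2]
grip_width: 0.734
```

Request:
servo_tool([
  [[0,0,0,0,0,0,50],[0,0,0,0,0,0,50],[0,0,0,0,0,0,50],[0,0,0,0,0,0,50]],
], newtons=10)

```text
time: 11.75
position: [0.4742, 0.2207, 0.0549]
tool_rot: [-1.201, 1.214, 1.201]
ft_force: [0.2, 1.1, 0.7]
grip_width: 0.734
```

The opening of 63.9 mm matches the cover's width. Lifting slowly.

Request:
servo_tool([
  [[0,0,0,-1,0,0,50],[0,0,0,-3,0,0,50],[0,0,0,-6,0,0,50],[0,0,0,-11,0,0,50],[0,0,0,-17,0,0,50]],
], newtons=11)

```text
time: 12.38
position: [0.4741, 0.2205, 0.0722]
tool_rot: [-1.201, 1.215, 1.2]
ft_force: [0.1, -0.4, -0.5]
grip_width: 0.73
```

Request:
servo_tool([
  [[0,0,0,-6,0,0,50],[0,0,0,-14,0,0,50],[0,0,0,-22,0,0,50],[0,0,0,-30,0,0,50],[0,0,0,-36,0,0,50]],
])

```text
time: 13.0
position: [0.4742, 0.2207, 0.1085]
tool_rot: [-1.201, 1.214, 1.2]
ft_force: [0.4, 0.5, -0.8]
grip_width: 0.728
```

```bash
python3 - <<'E'
from look import *
go(.473,.2205,.053,89.3)
im=vision.get_image('top'); s=vision.get_image('scene')
a=cv2.resize(im[170:290,160:280],None,fx=3.33,fy=3.33,interpolation=2);b=cv2.resize(s[180:300,370:490],None,fx=3.33,fy=3.33,interpolation=2)
cv2.imwrite('pics/crop4.png',np.hstack([a,b])[:,:,::-1])
E
```

```text
t13.00 pos [474.2 220.7 108.5] F [ 0.38  0.49 -0.83] g0.728
  turn [0.03 0.02 0.03] shift [55.5  1.3 -0.2]
```

View pics/crop4.png

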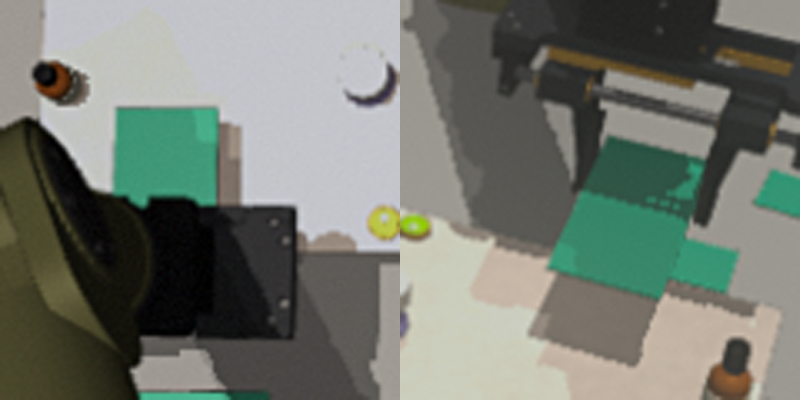

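```bash
python3 - <<'E'
from look import *
print(tri([[194.5,202.2],[225.5,202.2]],[[447.5,269.7],[414.7,261.3]]))
go(.553,-.1714,.15,77)
E
```

```text
[[0.5757 0.2518 0.1199 0.0002]
 [0.5756 0.1896 0.1175 0.003 ]]
t13.10 pos [474.6 220.8 108.7] F [-0.42 -0.67 -0.75] g0.732
  turn [12.32  0.06  0.07] shift [ -41.6  -83.1 -391.2]
```

Request:
servo_tool([
  [[0,0,0,-15,0,-10,50],[2,0,-0.5,-30,-6,-40,50],[4,0,-1,-42,-16,-80,50],[5,0,-1.5,-42,-26,-120,50],[6,0,-1.5,-42,-36,-160,50]],
])

```text
time: 13.72
position: [0.5086, 0.0563, 0.1512]
tool_rot: [-1.133, 1.243, 1.1]
ft_force: [-0.5, -0.2, -0.6]
grip_width: 0.729
```

```bash
python3 - <<'E'
from look import *
go(.553,-.1714,.15,77)
E
```

```text
t13.72 pos [508.6  56.3 151.2] F [-0.47 -0.17 -0.64] g0.729
  turn [6.1  0.19 1.61] shift [   2.8  -71.4 -220.7]
```

Request:
servo_tool([
  [[1.5,0,-0.4,0,-14,-44,50],[3,0,-0.7,0,-29,-88,50],[4.5,0,-1,0,-43,-132,50],[6,0,-1.4,2,-60,-185,50],[6,0,-1.4,2,-71,-220,50]],
])

```text
time: 14.35
position: [0.5519, -0.1725, 0.1507]
tool_rot: [-1.066, 1.272, 1.003]
ft_force: [0.9, 0.9, -1.2]
grip_width: 0.73
```

Request:
servo_tool([
  [[0,0,0,15,0,0,50],[0,0,0,35,0,0,50],[0,0,0,55,0,0,50],[0,0,0,65,0,0,50],[0,0,0,65,0,0,50]],
])

```text
time: 14.98
position: [0.5556, -0.167, 0.084]
tool_rot: [-1.068, 1.27, 1.01]
ft_force: [-0.1, 0.3, 0.2]
grip_width: 0.731
```

```bash
python3 - <<'E'
from look import *
go(.553,-.1714,.026,77)
for n,roi in(('top',(370,160,440,250)),('scene',(200,170,300,290))):
    im=vision.get_image(n); 
    h=cv2.cvtColor(im,cv2.COLOR_RGB2HSV); c=green(im,roi); print(n,cv2.contourArea(c),quad(c).tolist())
    x0,y0,x1,y1=roi
    cr=cv2.resize(im[150:270,350:460] if n=='top' else im[160:300,190:310],(400,436 if n=='top' else 466),interpolation=2)
    cv2.imwrite(f'pics/p5{n}.png',cr[:,:,::-1])
a=cv2.imread('pics/p5top.png');b=cv2.imread('pics/p5scene.png'); a=cv2.copyMakeBorder(a,0,30,0,0,0)
cv2.imwrite('pics/crop5.png',np.hstack([a,b]))
E
```

```text
t14.97 pos [ 555.6 -167.    84. ] F [-0.14  0.34  0.16] g0.731
  turn [0.3  0.32 2.8 ] shift [57.8  4.4 -5.1]
top 138.5 [[407, 165], [391, 193], [391, 187], [396, 163]]
scene 902.5 [[262, 223], [230, 244], [208, 233], [259, 202]]
```

View pics/crop5.png

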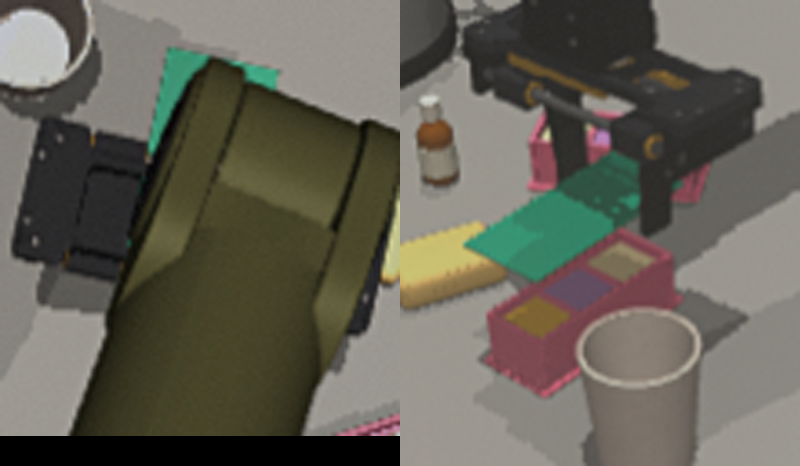

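```bash
python3 - <<'E'
from look import *
X=tri([[396.2,163.0],[426.7,169.2]],[[232,244.2],[208.8,233]]);print(X)
m=X[:,:3].mean(0); d=X[0,:3]-X[1,:3]; print(m,np.linalg.norm(d),'jaw',np.degrees(np.arctan2(d[1],d[0])))
s=ctrl.get_state(); A=R.from_rotvec(s['tool_rot']).as_matrix(); print(A)
p=s['position']; print('grip pt',p-A[:,0]*.0165)
th=np.radians(-13); print('cover centre est', m-.067*np.array([np.cos(th),np.sin(th),0]), 'from tcp', p+.0336*np.array([np.cos(th),np.sin(th),0]))
E
```

```text
[[ 0.6592 -0.1564  0.1005  0.0028]
 [ 0.6474 -0.2197  0.1006  0.0011]]
[ 0.6533 -0.188   0.1006] 0.06439718953000441 jaw 79.44450471409682
[[ 0.0513 -0.9743  0.2195]
 [-0.0059  0.2195  0.9756]
 [-0.9987 -0.0513  0.0055]]
grip pt [ 0.5559 -0.1671  0.1017]
cover centre est [ 0.588  -0.173   0.1006] from tcp [ 0.5895 -0.1748  0.0852]
```

Request:
servo_tool([
  [[0,0,0,5,2,-3,50],[0,0,0,15,2.5,-6,50],[0,0,0,27,3.2,-6,50],[0,0,0,36,3.7,-6,50],[0,0,0,42,4,-6,50]],
])

```text
time: 15.7
position: [0.553, -0.172, 0.0412]
tool_rot: [-1.068, 1.27, 1.01]
ft_force: [0.2, 0.5, -0.8]
grip_width: 0.73
```

Request:
servo_tool([
  [[0,0,0,0,0,0,50],[0,0,0,0,0,0,50]],
])

```text
time: 15.95
position: [0.5537, -0.1722, 0.0425]
tool_rot: [-1.069, 1.269, 1.009]
ft_force: [0.0, -0.7, 0.4]
grip_width: 0.734
```

```bash
python3 - <<'E'
from look import *
go(.553,-.1714,.026,77)
im=vision.get_image('top'); s=vision.get_image('scene')
a=cv2.resize(im[155:215,370:440],(400,343),interpolation=2); b=cv2.resize(s[210:290,200:290],(400,356),interpolation=2)
cv2.imwrite('pics/crop6.png',np.hstack([cv2.copyMakeBorder(a,0,13,0,0,0),b])[:,:,::-1])
E
```

```text
t15.95 pos [ 553.7 -172.2   42.5] F [ 0.   -0.68  0.41] g0.734
  turn [0.33 0.32 2.91] shift [16.4  1.7  0.6]
```

View pics/crop6.png

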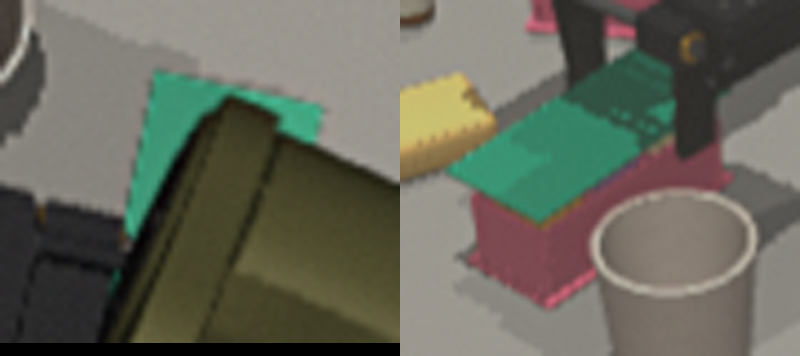

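```bash
python3 - <<'E'
from look import *
X=tri([[396.95,167.4],[426.9,173.6]],[[232.2,260.2],[211,248.2]]);print(X)
m=X[:,:3].mean(0); d=X[0,:3]-X[1,:3]; print(m,'jaw',np.degrees(np.arctan2(d[1],d[0])))
th=np.radians(-13); u=np.array([np.cos(th),np.sin(th),0])
print('centre',m-.067*u)
# edge direction check from left long edge: pixels (154,71)->(126,236) crop
L=onplane('top',[[396.95,167.4],[370+126/5.714,155+236/5.714]],(0,0,m[2])); e=L[0]-L[1]; print('cover yaw',np.degrees(np.arctan2(e[1],e[0])))
# remeasure mould yaw, rim corners: far rim end in scene? use stored top picture, both long pink borders
T=cv2.imread('pics/top0.png')[:,:,::-1]; h=cv2.cvtColor(T,cv2.COLOR_RGB2HSV)
m_=cv2.inRange(h,(150,60,60),(179,255,255)); k=np.zeros_like(m_);k[165:242,375:428]=m_[165:242,375:428]
hull=cv2.convexHull(cv2.findNonZero(k)); q=cv2.approxPolyN(hull,4,ensure_convex=True).reshape(-1,2); Q=onplane('top',q,(0,0,.004)); print(Q,Q.mean(0))
E
```

```text
[[ 0.6576 -0.1619  0.0568  0.0027]
 [ 0.6443 -0.2246  0.0579  0.0043]]
[ 0.651  -0.1933  0.0573] jaw 78.04468623477507
centre [ 0.5857 -0.1782  0.0573]
cover yaw -9.705887419423188
[[ 0.5163 -0.1939  0.004 ]
 [ 0.5291 -0.1371  0.004 ]
 [ 0.6593 -0.1657  0.004 ]
 [ 0.6465 -0.2231  0.004 ]] [ 0.5878 -0.18    0.004 ]
```

Request:
servo_tool([
  [[0,0,0,3,0.2,-0.5,50],[0,0,0,6,0.3,-1,50],[0,0,0,8,0.4,-1,50],[0,0,0,9,0.5,-1,50],[0,0,0,10,0.5,-1,50]],
])

```text
time: 16.68
position: [0.5532, -0.1731, 0.0321]
tool_rot: [-1.069, 1.269, 1.009]
ft_force: [-0.2, -0.3, -1.0]
grip_width: 0.733
```

Request:
servo_tool([
  [[0,0,0,0.5,0,0,50],[0,0,0,1.0,0,0,50],[0,0,0,1.0,0,0,50]],
])

```text
time: 17.05
position: [0.5532, -0.1731, 0.0312]
tool_rot: [-1.069, 1.269, 1.009]
ft_force: [0.9, -0.8, -0.8]
grip_width: 0.728
```

Request:
servo_tool([
  [[0,0,0,0.5,0,0,50],[0,0,0,1.0,0,0,50],[0,0,0,1.0,0,0,50]],
])

```text
time: 17.42
position: [0.5533, -0.1731, 0.0302]
tool_rot: [-1.069, 1.269, 1.009]
ft_force: [0.2, 0.0, -0.4]
grip_width: 0.732
```

Request:
servo_tool([
  [[0,0,0,0.5,0,0,50],[0,0,0,1.0,0,0,50],[0,0,0,1.0,0,0,50]],
])

```text
time: 17.8
position: [0.5533, -0.1731, 0.0291]
tool_rot: [-1.069, 1.269, 1.009]
ft_force: [0.7, 0.3, -0.9]
grip_width: 0.729
```

Request:
servo_tool([
  [[0,0,0,0.4,0,0,50],[0,0,0,0.8,0,0,50],[0,0,0,0.8,0,0,50]],
])

```text
time: 18.18
position: [0.5533, -0.1731, 0.0284]
tool_rot: [-1.069, 1.269, 1.009]
ft_force: [-0.5, -0.4, -1.0]
grip_width: 0.731
```

Request:
servo_tool([
  [[0,0,0,0.3,0,0,50],[0,0,0,0.6,0,0,50],[0,0,0,0.6,0,0,50]],
])

```text
time: 18.55
position: [0.5535, -0.1732, 0.0282]
tool_rot: [-1.069, 1.269, 1.009]
ft_force: [-1.5, 1.2, 4.7]
grip_width: 0.728
```

Request:
servo_tool([
  [[0,0,0,-0.3,0,0,55],[0,0,0,-0.3,0,0,60],[0,0,0,-0.3,0,0,63]],
], newtons=3)

```text
time: 18.92
position: [0.5536, -0.1732, 0.0281]
tool_rot: [-1.069, 1.269, 1.009]
ft_force: [-0.1, 0.3, 1.6]
grip_width: 0.734
```

Request:
servo_tool([
  [[0,0,0,0,0,0,66],[0,0,0,0,0,0,68],[0,0,0,0,0,0,72],[0,0,0,0,0,0,78],[0,0,0,0,0,0,86]],
])

```text
time: 19.55
position: [0.5534, -0.1731, 0.0281]
tool_rot: [-1.069, 1.269, 1.009]
ft_force: [1.2, 0.2, -0.8]
grip_width: 0.935
```

Request:
servo_tool([
  [[0,0,0,0,0,0,86],[0,0,0,0,0,0,86],[0,0,0,0,0,0,86]],
])

```text
time: 19.92
position: [0.5534, -0.1731, 0.0281]
tool_rot: [-1.069, 1.269, 1.009]
ft_force: [-0.5, 0.3, 0.0]
grip_width: 0.983
```

Request:
servo_tool([
  [[0,0,0,-8,0,0,86],[0,0,0,-25,0,0,86],[0,0,0,-60,0,0,86],[0,0,0,-110,0,0,86],[0,0,0,-150,0,0,86]],
])

```text
time: 20.55
position: [0.5463, -0.1727, 0.1815]
tool_rot: [-1.07, 1.267, 1.007]
ft_force: [1.1, 0.4, 0.7]
grip_width: 0.99
```

Request:
servo_tool([
  [[0,0,0,0,0,50,86],[0,0,0,0,0,100,86],[0,0,0,0,0,150,86],[0,0,0,0,0,200,86],[0,0,0,0,0,200,86]],
])

```text
time: 21.18
position: [0.5903, 0.0289, 0.1802]
tool_rot: [-1.074, 1.263, 1.016]
ft_force: [-0.3, -0.2, -0.8]
grip_width: 0.992
```

```bash
python3 - <<'E'
from look import *
im=vision.get_image('top'); s=vision.get_image('scene')
c=green(im,(360,150,450,250)); q=quad(c); r=cv2.minAreaRect(c); print(q.tolist(),r)
X=onplane('top',q,(0,0,.045)); print(X,'centre',onplane('top',[r[0]],(0,0,.045)))
k=np.argsort(X[:,0]); e=X[k[2:]].mean(0)-X[k[:2]].mean(0); print('yaw',np.degrees(np.arctan2(e[1],e[0])),X.mean(0))
b=onplane('top',cv2.boxPoints(r),(0,0,.045)); print(b)
h=cv2.cvtColor(im,cv2.COLOR_RGB2HSV); m=cv2.inRange(h,(150,60,60),(179,255,255)); p=np.argwhere(m[165:242,375:428])
print('pink px left',len(p))
cs=green(s,(200,200,300,290)); print('scene',quad(cs).tolist(), onplane('scene',quad(cs),(0,0,.045)), onplane('scene',quad(cs),(0,0,.045)).mean(0))
a=cv2.resize(im[155:255,360:450],(405,450),interpolation=2); b=cv2.resize(s[200:300,200:288],(396,450),interpolation=2)
cv2.imwrite('pics/crop7.png',np.hstack([a,b])[:,:800,::-1])
E
```

```text
[[426, 174], [413, 235], [384, 229], [397, 168]] ((404.79052734375, 201.745361328125), (29.768512725830078, 62.52417755126953), 11.888657569885254)
[[ 0.6467 -0.2263  0.045 ]
 [ 0.5161 -0.1979  0.045 ]
 [ 0.5285 -0.1364  0.045 ]
 [ 0.659  -0.1642  0.045 ]] centre [[ 0.5867 -0.1806  0.045 ]]
yaw -12.148254033572602 [ 0.5876 -0.1812  0.045 ]
[[ 0.5279 -0.136   0.045 ]
 [ 0.6588 -0.1635  0.045 ]
 [ 0.6462 -0.2259  0.045 ]
 [ 0.5153 -0.1978  0.045 ]]
pink px left 54
scene [[274, 235], [231, 264], [210, 253], [253, 225]] [[ 0.5285 -0.1356  0.045 ]
 [ 0.6569 -0.1651  0.045 ]
 [ 0.6452 -0.2259  0.045 ]
 [ 0.5152 -0.1983  0.045 ]] [ 0.5864 -0.1812  0.045 ]
```

View pics/crop7.png

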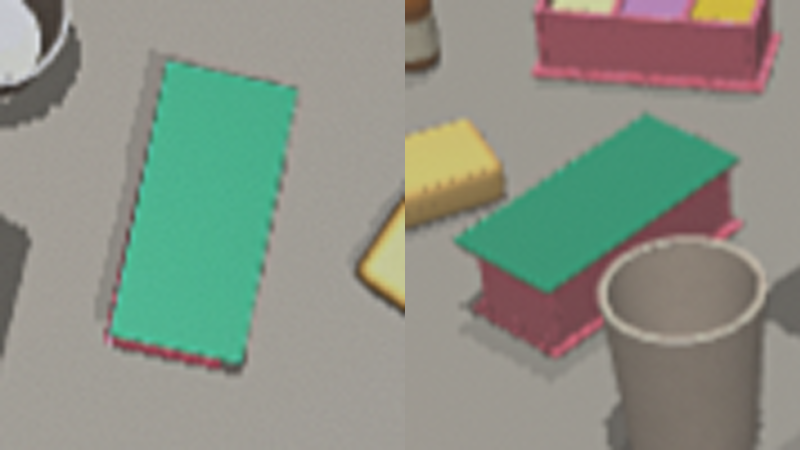

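```bash
python3 -c "
from bench import close_job
print(close_job())"
```

```text
the job is handed in; nothing more can be done
None
```

The cover is lying flat on the leftmost pink mould and the job is handed in, at about 21 s on the robot's clock.

- **Slide:** I pressed on the cover at about 5–6 N and slid it about 110 mm to the front edge. About 47 mm hung over, roughly 35% of its length.
- **Grip and placing:** I gripped the overhanging end across its 64 mm width at 10–11 N and carried the cover level to the mould. I lowered it in steps of 1 mm or less until contact, which read about 5 N. Then I eased the grip, opened the fingers and moved clear.
- **Last checks:** Both cameras put the cover's centre at about (0.587, -0.181), turned about -12.2°. I had measured the mould at about (0.586, -0.180), turned -12.5° to -13°. So the cover is centred to within 1–2 mm and square to within about 1°, which is about as fine as the cameras measure.
- **Disagreements:** While the cover was held, rough corner readings put its turn anywhere from about -10° to -12°. The final pictures settled that. The near end may have dropped up to about 1 mm when I let go.
- **Not checked:** I did not measure the other objects at the end. The last close crop showed the mould, and the parts of the cup and soap bar in view, apparently where they had been. The jar, oil bottle and bubble level were unmoved after the slide.

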